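# Hang the slide rack on the drip stand

### The arm

A 7-joint arm with a two-finger parallel gripper is mounted at the origin on the work surface. World frame = base frame: x ahead of the robot, y to its left, z up, the work surface at z = 0. Lengths are in m, angles in degrees, forces in N, time in s.
With the tool pointing down it reaches from about 0.425 to 0.95 m from the base axis. Payload 16.7 kg.
Tool frame: the origin (TCP) lies at the centre of the arm's flange, where the gripper is bolted on; the fingertips stand 199 mm ahead of it and the grasp point (between the pads) lies 180 mm ahead of it; z points along the fingers, y is the line along which they close (so a half turn about z gives the same grasp; the last joint's range is limited). The gripper opens to 94 mm and grips with 3 to 60 N. Pads are 16 mm wide; open, the fingers measure 119 mm over their backs; the gripper's body (75 mm by 177 mm) begins 78 mm behind the grasp point.
Start: joints at [-81.904, 24.414, 4.234, 92.017, -1.954, 63.644, -3.845], TCP at [0.194, 0.647, 0.405] pointing down, gripper open.
Joint ranges: [-163.25, 163.25], [-28.42, 122.38], [-70.27, 78.77], [12.13, 141.07], [-58.53, 238.53], [9.26, 117.41], [-156.51, 156.51]. Speed limits (degrees/s): [108.29, 108.29, 136.94, 136.94, 172.46, 172.46, 172.46].

### API

Orientations are given as [roll, pitch, yaw] about the fixed x, y, z axes, in that order (R = Rz(yaw) Ry(pitch) Rx(roll)).
In Python, from workcell import robot, viewer gives the robot as it stands.
- The arm moves only by the tool play_rows, never from a script. Its argument "moves" is a list of rows, each a list of 3 entries, a list of its own where there are three numbers: the shift along the tool's x, y, z in cm, then the turn, a rotation vector about the tool's x, y, z in degrees, then the opening, from 0 (shut) to 1 (fully open). A call has 1 to 12 rows; each row shifts and turns the commanded pose from where the row before left it, along the tool's axes as they then stand; what a row does not reach is not made up. A row lasts 1/8 s, in which the tool goes at most 62.5 mm and 10.7 degrees, less where a joint would pass 70% of its speed; a pose out of reach is approached as far as the arm can. A call with a gripper value outside its range is refused whole. The fingers move at their own pace and stop on an object; "grip_force" is the grip in N (left out, the last holds). Time passes only in rows, so rows that do not move let the fingers close. It gives the time, the measured TCP pose, the force, the opening and the grip force at its end, in the units of the state.
- robot.observe(): the state, without advancing time (a new reading comes with each control period).
- viewer.camera(name): name is "side" or "top" or "wrist"; returns a dict with "frame" (420x560x3 uint8, red, green, blue), "intrinsics" (3x3 intrinsics, pixels), "k1" (the pictures are not rectified: a ray, as slopes to the right and down, at radius r is drawn at 1 + k1 r^2 times it, then the intrinsics apply), "origin" and "rotation" of the camera in the world; the wrist camera has in their place "mount" (4x4, takes a point from camera to tool coordinates, whose origin is the TCP and whose axes are the flange's). Camera axes: x right, y down, z forward; pixel columns grow to the right and rows downward; lengths in m; the calibration is good to about 2 mm. A picture is of the moment at which its call begins: read the wrist's pose just before it. There is no depth.
- robot.sign_off(): hands the job in; it is judged then, once.
The state is a dict: "clock": time; "qpos": joint angles; "joint_velocities": joint speeds; "tau": joint torques, N m; "tcp_pos": TCP position; "ee_rot": TCP orientation; "contact_force": force on the tool from outside, world axes, zero at the start; "torque": the same for the moment, N m; "opening": opening from 0.0 (shut) to 1.0 (fully open); "grasp_force": force on a finger pad.
Only numpy, scipy, OpenCV 4.12 (cv2) and the standard library are available. Lean on these libraries where they do the work, as an engineer would, in place of code of your own. Each camera call takes 0.05 s, during which the arm holds its last target. There are 200 camera calls.

### The job

Bring the microscope-slide rack with the orange hanger to the lane of the drip stand and slide it along the lane, standing on the bench with the open side of its slot leading, until the lowered pin is at the closed end of the slot. Then push the stand's black ball lever right over to the far side, so that the pin rises into the slot's notch and the rack is left hanging level from it, clear of the bench. Never tip the rack, and leave the blue rack and the other things where they stand.

Things in the scene. Friction and masses are not known exactly. Their poses are not given: they have to be found in the camera images.
- orange_rack_grip (a point): Rack to hang: centre of the solid upper part (82-122 mm up) of its upright orange hanger plate, 102 mm above the rack's underside. The plate is 6 mm thick (x), 50 mm wide (y -25 to 25). Axes: z up, y along the rack towards the slot's open side.
- orange_rack_mid (a point): Centre of the same rack's steel basket of glass slides, 18 mm above its underside: basket 60 mm (x) by 100 mm (y), 36 mm high; the hanger plate rises from its middle. About 0.2 kg in all. Same axes. It starts standing on the bench.
- orange_rack_notch (a point): Same rack, same axes: where the pin's axis lies once hung, in the notch, y = 0, 78 mm above the underside. The slot goes through the plate in x; it is 16 mm high (56-72 mm above the underside), from the open +y edge of the plate to a closed end at y = -6 mm. At that end the notch, y -6 to 6 mm, goes 10 mm higher, to 82 mm.
- blue_rack_mid (a point): The same kind of rack with a blue hanger, a bystander: centre of its basket, 18 mm above the underside; same sizes and axes as the orange one.
- hang_pin (a point): Middle of the steel pin, diameter 8 mm, along x. Axes are the stand's: x roughly away from the robot, y the way the rack slides (rack y along stand y), z up. Free for 13 mm either side: then a red head, diameter 18 mm, at -x; a 14 mm square arm at +x. 64 mm above the bench when down; rises straight up 34 mm per rad of lever, so that the rack is lifted about 20 mm.
- lane_mouth (a point): Middle of the mouth of the blue-fenced lane, on the bench, 120 mm before the pin (stand y = -120 mm, x = 0), same axes. Fences 14 mm high flare from 98 mm apart here to 66 mm apart inside at y = -60, then run parallel to y = +60 (y and x from the pin), where a cross bar ends the lane. The rack is home when its notch is within 2 mm of the pin's y.
- column_top (a point): Centre of the top of the stand's white column, 122 mm above the bench, 24 mm (x) by 34 mm (y), 84 mm behind the pin (stand x = 84 mm). The stand's foot is 10 mm high, x 42 to 132, y -40 to 130 mm from the pin. The stand is fixed to the bench.
- lever_ball (a point): Centre of the smooth black ball, 44 mm across, on the weighted over-centre lever: a 10 mm rod from the pivot, 110 mm long. At the start it leans to -x (ball at x = 32, y = 90 mm from the pin, 176 mm above the bench). Push it to +x: 2 to 5 N, but touching the heavy ball (0.37 kg) briskly gives a brief 10 N. An upright flat face or a push below the ball is best; a slanting one presses it down.
- lever_pivot (a point): Pivot of the lever, axis along stand y, 80 mm above the bench, at x = 85, y = 90 mm from the pin; between two grey cheeks that reach 90 mm above the bench (x 67 to 103, y 73 to 107 mm).
- lever (a joint): Lever angle in rad: 0 leaning to -x (pin down), 0.5 upright, 1.0 at its far stop, leaning to +x (pin up). It falls slowly to the side it leans to; with a rack on the pin only beyond about 0.85, so push it to its stop. It then stays.
- reagent_bottle: Small bottle with a blue cap, 48 mm in diameter, 105 mm high, origin at the centre of its underside; a bystander.
- tip_box: Box of pipette tips with a red top, 60 x 115 mm, 58 mm high, origin at the centre of its underside; a bystander.
- tube_rack: Green tube rack, 60 x 120 mm, 42 mm high, origin at the centre of its underside; a bystander.
- beaker: Glass beaker 68 mm in diameter, 85 mm high, origin at the centre of its underside; a bystander.
- tall_bottle: Bottle with a blue cap, 70 mm in diameter, 160 mm high, origin at the centre of its underside; a bystander.
- timer: White bench timer 60 x 75 x 16 mm, origin at the centre of its underside; a bystander.
Mind the look-alikes: they are no part of the job. What is shaped like the part that bears orange_rack_grip but pink is not meant.

How it is judged:
By the outcome, as a careful person would: the job done as asked, in the order asked, and still so for the second after the job is handed in, with the robot touching nothing.
It also fails if it takes over 67 s, if anything falls off the work surface, if the arm or the gripper's body presses on something with over 40 N, if the wrist force passes 120 N, or if a joint passes its speed limit or range.

## Working session

There is one attempt and no reset: what is moved stays moved. The work goes in short steps, Python scripts to look and compute and a tool call to move; the robot and the scene stay as the last step left them, time stands still between calls to the robot, and variables do not carry over. Pictures are saved under pics/ and viewed, at most 13 in all, crops included, and the job is handed in when it is done.

Besides the shell and the picture viewer there is one more tool, called after "Emit:" by a JSON object that holds its "name" and its "arguments". play_rows: Moves the arm, as the interface text tells. Its arguments: {"type":"object","properties":{"moves":{"type":"array","items":{"type":"array"}},"grip_force":{"type":"number"}},"required":["moves"]}

```bash
mkdir -p pics; ls; cat > h.py <<'E'
import numpy as np, cv2
from scipy.spatial.transform import Rotation as R
from workcell import robot, viewer
def cam(n):
    s=robot.observe(); c=viewer.camera(n)
    if n=="wrist":
        T=np.eye(4); T[:3,:3]=R.from_euler('xyz',s['ee_rot'],degrees=True).as_matrix(); T[:3,3]=s['tcp_pos']
        M=T@np.array(c['mount']); c['origin']=M[:3,3]; c['rotation']=M[:3,:3]
    c['origin']=np.array(c['origin']); c['rotation']=np.array(c['rotation']); c['intrinsics']=np.array(c['intrinsics'])
    return c
def ray(c,p):
    K=c['intrinsics']; k=c['k1']; d=np.array([(p[0]-K[0,2])/K[0,0],(p[1]-K[1,2])/K[1,1]]); u=d.copy()
    for _ in range(20): u=d/(1+k*(u@u))
    v=c['rotation']@np.array([u[0],u[1],1]); return c['origin'],v/np.linalg.norm(v)
def onz(c,p,z):
    o,v=ray(c,p); return o+v*(z-o[2])/v[2]
def tri(c1,p1,c2,p2):
    o1,v1=ray(c1,p1);o2,v2=ray(c2,p2)
    t=np.linalg.lstsq(np.c_[v1,-v2],o2-o1,rcond=None)[0]
    a,b=o1+t[0]*v1,o2+t[1]*v2; return (a+b)/2,np.linalg.norm(a-b)
def proj(c,X):
    x=c['rotation'].T@(np.array(X)-c['origin']); u=x[:2]/x[2]; u=u*(1+c['k1']*(u@u)); K=c['intrinsics']
    return np.array([K[0,0]*u[0]+K[0,2],K[1,1]*u[1]+K[1,2]])
def save(c,n,box=None,s=1):
    f=c['frame'][:,:,::-1]
    if box: f=f[box[1]:box[3],box[0]:box[2]]
    cv2.imwrite('pics/'+n,cv2.resize(f,None,fx=s,fy=s,interpolation=cv2.INTER_CUBIC))
E
python3 - <<'E'
from h import *
s=robot.observe(); print(s)
import pickle
d={}
for n in('side','top','wrist'):
    c=cam(n); d[n]=c; print(n,c['origin'],c['rotation'].round(3).tolist(),c['intrinsics'].tolist(),c['k1'])
pickle.dump(d,open('c0.pkl','wb'))
a=np.hstack([d['top']['frame'],d['side']['frame']])
save(d['top'],'top0.png',s=1.4);save(d['side'],'side0.png',s=1.4)
E
```

```text
pics
{'clock': 0.0, 'qpos': array([-81.90431685,  24.45097542,   4.23140972,  92.05062548,
        -1.95297384,  63.64373212,  -3.84296048]), 'joint_velocities': array([0.0702748 , 0.01785652, 0.05155916, 0.02260327, 0.02896179,
       0.01688712, 0.00335453]), 'tau': array([-2.22604228e-05, -9.35827947e+01,  3.66706051e+00, -4.54199839e+01,
       -4.86926932e-02,  2.00782676e-02,  1.96257884e-04]), 'tcp_pos': array([0.19349629, 0.64648999, 0.40397252]), 'ee_rot': array([-1.79927087e+02,  6.23507263e-03,  1.63338711e+02]), 'contact_force': array([-0.1725103 , -0.28649388,  0.6339628 ]), 'torque': array([0.01302018, 0.03645002, 0.03789321]), 'grasp_force': 0.0, 'opening': 1.0013462013137646}
side [ 0.32343866 -0.73481019  0.79594628] [-130.645, 0.181, -12.528] [[454.49864256298457, 0.0, 275.91870398669107], [0.0, 454.49864256298457, 206.3632835889705], [0.0, 0.0, 1.0]] 0.03738863618991395
top [0.43091871 0.01496244 1.13522287] [-176.212, -0.078, -91.487] [[401.5437200155751, 0.0, 285.8824616162472], [0.0, 401.5437200155751, 211.45547863596116], [0.0, 0.0, 1.0]] 0.00045044832976154966
wrist [0.12712324 0.66560592 0.3852025 ] [[0.287, 0.93, 0.228], [0.958, -0.279, -0.07], [-0.001, 0.239, -0.971]] [[327.42314772053453, 0.0, 281.73203603562547], [0.0, 327.42314772053453, 210.22982747649442], [0.0, 0.0, 1.0]] -0.046410318954484144
```

```bash
python3 - <<'E'
t=open('h.py').read()
t=t.replace("c['rotation']=np.array(c['rotation']);","c['rotation']=np.array(c['rotation']) if np.ndim(c['rotation'])==2 else R.from_euler('xyz',c['rotation'],degrees=True).as_matrix();")
t+='''
import pickle
def load(f):
    d=pickle.load(open(f,'rb'))
    for c in d.values():
        if np.ndim(c['rotation'])==1: c['rotation']=R.from_euler('xyz',c['rotation'],degrees=True).as_matrix()
    return d
'''
open('h.py','w').write(t)
E
```

```text
(no output)
```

View pics/top0.png

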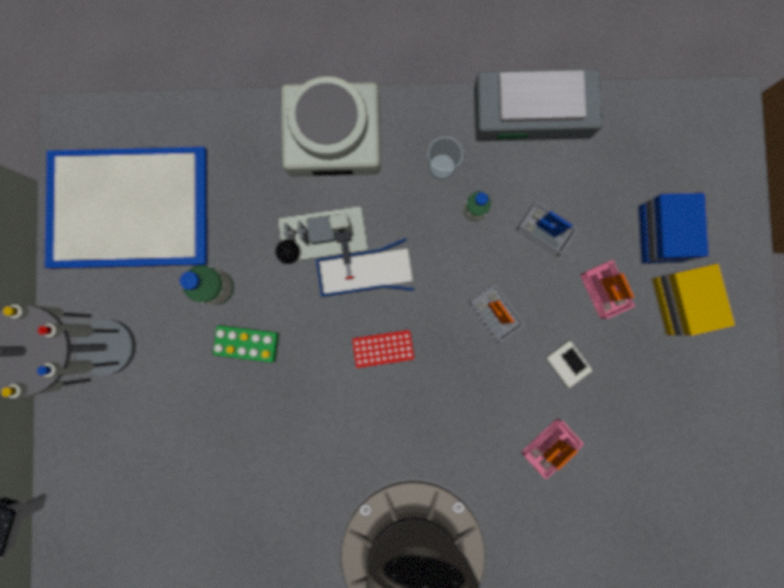

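View pics/side0.png

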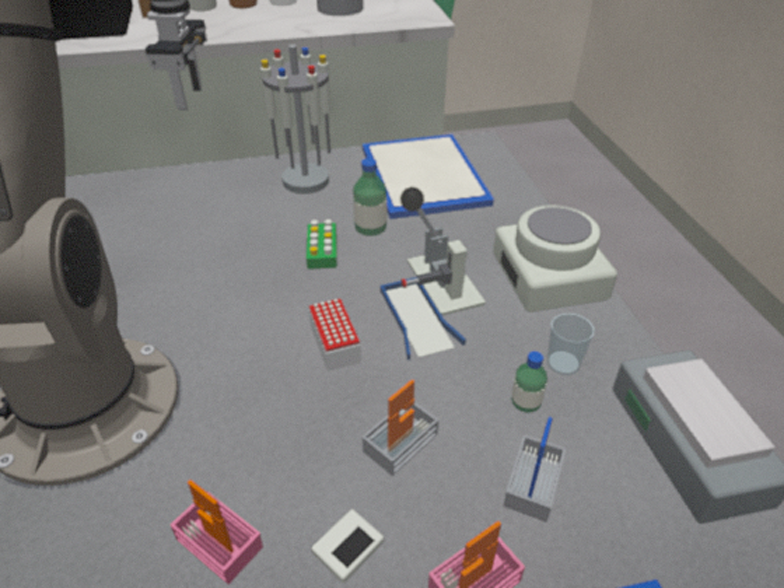

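Top view: candidates with an orange hanger: steel basket at (497,312), pink basket at (608,290), pink basket at (553,448) (scaled ×1.4). The steel one is meant; the blue hanger at (548,228) is the bystander. The lane runs from (408,268) to (320,275), pin head at (349,277), ball at (287,251).

```bash
python3 - <<'E'
from h import *
d=load('c0.pkl')
def crop(n,x0,y0,x1,y1,w=400,h=300):
    return cv2.resize(d[n]['frame'][y0:y1,x0:x1,::-1],(w,h),interpolation=cv2.INTER_CUBIC)
a=np.vstack([np.hstack([crop('side',250,260,330,320*1+0),crop('top',320,190,400,250)]),
 np.hstack([crop('side',256,120,356,195+0),crop('top',185,140,305,230)])])
cv2.imwrite('pics/crop1.png',a)
for n in('top','side'):
    hsv=cv2.cvtColor(d[n]['frame'],cv2.COLOR_RGB2HSV)
    for nm,lo,hi in(('orange',(5,150,90),(16,255,255)),('red',(0,130,90),(4,255,255)),('red2',(172,130,90),(180,255,255)),('blue',(105,120,50),(125,255,255)),('black',(0,0,0),(180,255,30))):
        m=cv2.inRange(hsv,lo,hi)
        k,l,st,ce=cv2.connectedComponentsWithStats(m)
        print(n,nm,[(st[i].tolist(),ce[i].round(1).tolist()) for i in range(1,k) if st[i][4]>5 and ce[i][0]>150 and ce[i][1]<340][:9])
E
```

```text
top orange [([436, 197, 4, 3, 7], [437.6, 197.6]), ([441, 196, 11, 17, 61], [446.7, 203.5]), ([435, 203, 11, 12, 74], [439.9, 208.8]), ([350, 215, 16, 15, 107], [357.0, 221.5]), ([390, 320, 15, 10, 69], [396.2, 324.2]), ([397, 321, 15, 14, 59], [404.4, 327.5])]
top red [([252, 236, 44, 27, 683], [273.2, 248.7]), ([394, 314, 7, 5, 7], [397.0, 315.4])]
top red2 []
top blue [([340, 137, 9, 9, 64], [343.7, 141.3]), ([467, 138, 39, 49, 1710], [486.1, 161.4]), ([457, 146, 8, 42, 221], [460.0, 167.0]), ([384, 151, 25, 18, 249], [395.2, 159.8]), ([270, 171, 19, 8, 29], [279.6, 174.6]), ([279, 205, 16, 2, 16], [286.5, 205.4])]
top black [([225, 122, 26, 3, 51], [237.7, 123.0]), ([198, 172, 15, 16, 191], [205.0, 179.4]), ([404, 251, 12, 13, 68], [409.5, 257.2])]
side orange [([278, 272, 18, 45, 461], [285.7, 294.3])]
side red [([196, 35, 4, 6, 13], [197.5, 37.2]), ([221, 47, 3, 5, 14], [222.0, 48.9]), ([288, 201, 2, 3, 6], [288.5, 202.0]), ([221, 214, 35, 36, 380], [237.9, 232.8])]
side red2 []
side blue [([216, 34, 4, 5, 13], [217.4, 35.7]), ([199, 49, 4, 5, 17], [200.8, 50.8]), ([310, 97, 6, 1, 6], [312.5, 97.0]), ([301, 96, 51, 56, 354], [329.8, 136.6]), ([291, 99, 8, 1, 8], [294.5, 99.0]), ([273, 101, 8, 1, 8], [276.5, 101.0]), ([282, 100, 7, 1, 7], [285.0, 100.0]), ([259, 102, 13, 25, 129], [263.6, 113.4]), ([276, 137, 17, 18, 101], [282.2, 148.9])]
side black []
```

View pics/crop1.png

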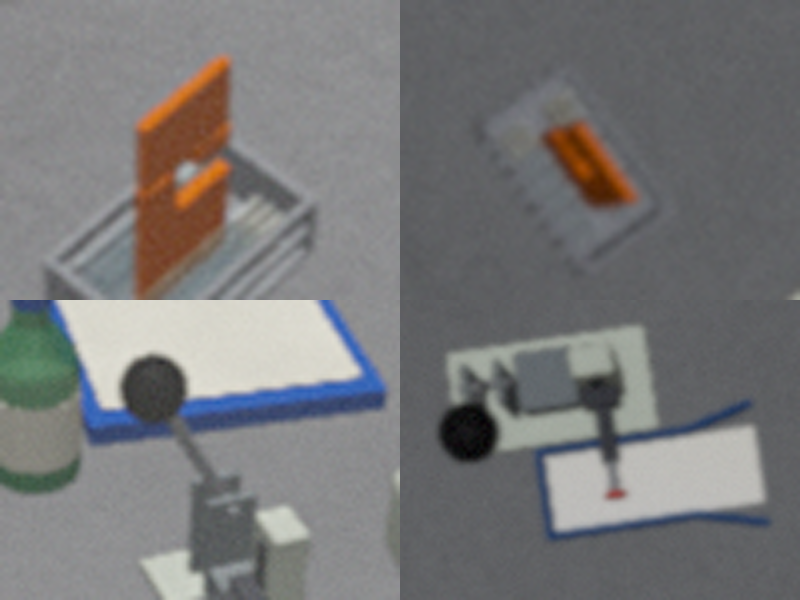

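Close crop: the steel-basket rack's orange plate, slot open to the upper right in the side view (+x+y end of the plate, top-edge ends at about side px (278,285) and (295.6,271.6)). The stand crop shows the red head at top px (249.5,198), column top at (242,158), ball at (205,179.4).

```bash
python3 - <<'E'
from h import *
d=load('c0.pkl'); t,s=d['top'],d['side']
P=lambda *a:print(a[0],*[np.round(x*1000,1) if np.ndim(x) else round(x*1000,1) for x in a[1:]])
for n,p,z in(('head',(249.5,198.2),.07),('coltop',(242,158),.122),('ball',(205,179.4),.176),('lane',(228.5,186.5),0),('lane',(230.9,209.9),0),('lane',(294.5,200.6),0),('lane',(292.1,178.4),0)): P(n,onz(t,p,z))
P('ballside',onz(s,(256+153/4,120+88/4),.176)); P('ball tri',*tri(t,(205,179.4),s,(256+153/4,120+88/4)))
P('side head',onz(s,(288.5,202),.064)); P('head tri',*tri(t,(249.5,198.2),s,(288.5,202)))
P('hangtop side',onz(s,(278.2,285.3),.122),onz(s,(295.6,271.6),.122))
# orange blob in top: highest edge
hsv=cv2.cvtColor(t['frame'],cv2.COLOR_RGB2HSV)
m=cv2.inRange(hsv,(5,130,70),(18,255,255)); l=cv2.connectedComponents(m)[1]; m=(l==l[221,357]).astype(np.uint8)
print(cv2.minAreaRect(cv2.findContours(m,0,1)[0][0]))
for p in((550,135),(575,122),(638,195),(600,205)): P('top',onz(t,(320+(p[0]-400)/5,190+p[1]/5),.122))
# basket corners top crop
for p in((480,130),(565,70),(665,205),(585,268)): P('bask',onz(t,(320+(p[0]-400)/5,190+p[1]/5),.036))
E
```

```text
head [539.3 107.7  70. ]
coltop [637.5 120.2 122. ]
ball [576.7 204.5 176. ]
lane [581.4 172.8   0. ]
lane [514.5 167.1   0. ]
lane [536.3 -13.8   0. ]
lane [599.9  -8.7   0. ]
ballside [576.6 202.1 176. ]
ball tri [577.2 204.9 174.1] 0.4
side head [540.4 107.4  64. ]
head tri [540.3 108.2  63.4] 0.7
hangtop side [ 446.1 -192.7  122. ] [ 486.7 -167.   122. ]
((357.479736328125, 222.87164306640625), (19.878345489501953, 8.137334823608398), 54.462318420410156)
top [ 479.7 -149.8  122. ]
top [ 486.  -162.6  122. ]
top [ 448.3 -193.   122. ]
top [ 443.7 -173.7  122. ]
bask [ 487.6 -125.5   36. ]
bask [ 519.4 -173.3   36. ]
bask [ 443.9 -225.3   36. ]
bask [ 410.7 -180.2   36. ]
```

```bash
cat > plan.py <<'E'
from h import *
def plan(start,end,n,polar=False):
    # poses x,y,z,yaw (tool down); prints rows in tool axes (cm, deg)
    s,e=np.array(start,float),np.array(end,float)
    def at(u):
        p=s+(e-s)*u
        if polar:
            f=lambda q:(np.hypot(q[0],q[1]),np.arctan2(q[1],q[0]))
            r=(1-u)*f(s)[0]+u*f(e)[0]; a=(1-u)*f(s)[1]+u*f(e)[1]; p[0],p[1]=r*np.cos(a),r*np.sin(a)
        return p
    c=s.copy(); rows=[]
    for i in range(1,n+1):
        p=at(i/n); y=np.radians(c[3]); d=p-c
        m=np.array([np.cos(y)*d[0]+np.sin(y)*d[1],np.sin(y)*d[0]-np.cos(y)*d[1],-d[2]])*100
        m=m.round(1); t=round(-d[3],1); rows.append([m.tolist(),[0,0,t],1])
        m=m/100; c+=[np.cos(y)*m[0]+np.sin(y)*m[1],np.sin(y)*m[0]-np.cos(y)*m[1],-m[2],-t]
    return rows
def now():
    s=robot.observe(); return [*s['tcp_pos'],s['ee_rot'][2]]
if __name__=='__main__':
    import sys; a=[float(x) for x in sys.argv[1:5]]
    print(now()); [print(r) for r in plan(now(),a,int(sys.argv[5]),len(sys.argv)>6)]
E
python3 plan.py 0.45 -0.17 0.43 33 18 p
```

```text
[np.float64(0.19348825338949974), np.float64(0.6465266872719735), np.float64(0.40414373052696084), np.float64(163.33579977298788)]
[[-6.0, -1.4, -0.1], [0, 0, np.float64(7.2)], 1]
[[-6.0, -1.1, -0.2], [0, 0, np.float64(7.3)], 1]
[[-6.0, -0.9, -0.1], [0, 0, np.float64(7.2)], 1]
[[-5.8, -0.7, -0.2], [0, 0, np.float64(7.3)], 1]
[[-5.8, -0.6, -0.1], [0, 0, np.float64(7.2)], 1]
[[-5.7, -0.3, -0.2], [0, 0, np.float64(7.2)], 1]
[[-5.6, -0.2, -0.1], [0, 0, np.float64(7.3)], 1]
[[-5.5, 0.1, -0.1], [0, 0, np.float64(7.2)], 1]
[[-5.5, 0.2, -0.2], [0, 0, np.float64(7.3)], 1]
[[-5.3, 0.3, -0.1], [0, 0, np.float64(7.2)], 1]
[[-5.2, 0.6, -0.2], [0, 0, np.float64(7.2)], 1]
[[-5.1, 0.6, -0.1], [0, 0, np.float64(7.3)], 1]
[[-5.0, 0.8, -0.2], [0, 0, np.float64(7.2)], 1]
[[-4.8, 1.0, -0.1], [0, 0, np.float64(7.3)], 1]
[[-4.7, 1.0, -0.2], [0, 0, np.float64(7.2)], 1]
[[-4.6, 1.2, -0.1], [0, 0, np.float64(7.3)], 1]
[[-4.5, 1.4, -0.1], [0, 0, np.float64(7.2)], 1]
[[-4.3, 1.4, -0.2], [0, 0, np.float64(7.2)], 1]
```

Emit:
{"name": "play_rows", "arguments": {"moves": [[[-5, -1, -2], [0, 0, 7], 1], [[-6, -1, -2], [0, 0, 7], 1], [[-6, -1, -1], [0, 0, 7], 1], [[-6, -1, 0], [0, 0, 7], 1]]}}

```text
clock: 0.65
tcp_pos: [0.3778, 0.5052, 0.4549]
ee_rot: [179.9, -0.0, 135.1]
contact_force: [0.8, -0.2, -1.2]
opening: 0.998
grasp_force: 0.0
```

```bash
python3 -c "
from h import *
print(robot.observe()['qpos'])"; python3 plan.py 0.45 -0.17 0.44 33 14 p
```

```text
[-70.05664806  18.22507437  14.08828283  95.29083376  -4.7446357
  66.99788709  -9.70434256]
[np.float64(0.3777743691085184), np.float64(0.5051616752161489), np.float64(0.4548883767473759), np.float64(135.09234233174013)]
[[-5.8, -0.5, 0.1], [0, 0, np.float64(7.3)], 1]
[[-5.8, -0.3, 0.1], [0, 0, np.float64(7.3)], 1]
[[-5.7, -0.2, 0.1], [0, 0, np.float64(7.3)], 1]
[[-5.5, 0.1, 0.1], [0, 0, np.float64(7.3)], 1]
[[-5.5, 0.2, 0.1], [0, 0, np.float64(7.3)], 1]
[[-5.4, 0.4, 0.1], [0, 0, np.float64(7.3)], 1]
[[-5.2, 0.5, 0.1], [0, 0, np.float64(7.2)], 1]
[[-5.1, 0.7, 0.2], [0, 0, np.float64(7.3)], 1]
[[-5.1, 0.8, 0.1], [0, 0, np.float64(7.3)], 1]
[[-4.8, 1.0, 0.1], [0, 0, np.float64(7.3)], 1]
[[-4.8, 1.1, 0.1], [0, 0, np.float64(7.3)], 1]
[[-4.6, 1.2, 0.1], [0, 0, np.float64(7.3)], 1]
[[-4.6, 1.4, 0.1], [0, 0, np.float64(7.3)], 1]
[[-4.3, 1.4, 0.1], [0, 0, np.float64(7.3)], 1]
```

Good direction (j1 moves toward mid-range).

Emit:
{"name": "play_rows", "arguments": {"moves": [[[-5.8, -0.5, 0.1], [0, 0, 7.3], 1], [[-5.8, -0.3, 0.1], [0, 0, 7.3], 1], [[-5.7, -0.2, 0.1], [0, 0, 7.3], 1], [[-5.5, 0.1, 0.1], [0, 0, 7.3], 1], [[-5.5, 0.2, 0.1], [0, 0, 7.3], 1], [[-5.4, 0.4, 0.1], [0, 0, 7.3], 1], [[-5.2, 0.5, 0.1], [0, 0, 7.2], 1], [[-5.1, 0.7, 0.2], [0, 0, 7.3], 1], [[-5.1, 0.8, 0.1], [0, 0, 7.3], 1], [[-4.8, 1.0, 0.1], [0, 0, 7.3], 1], [[-4.8, 1.1, 0.1], [0, 0, 7.3], 1], [[-4.6, 1.2, 0.1], [0, 0, 7.3], 1]]}}

```text
clock: 2.15
tcp_pos: [0.4949, -0.0877, 0.4411]
ee_rot: [180.0, 0.0, 47.6]
contact_force: [-0.2, -0.3, -0.1]
opening: 0.995
grasp_force: 0.0
```

Emit:
{"name": "play_rows", "arguments": {"moves": [[[-4.6, 1.4, 0], [0, 0, 7.3], 1], [[-4.3, 1.4, 0], [0, 0, 7.3], 1], [[0, 0, 0], [0, 0, 0], 1], [[0, 0, 0], [0, 0, 0], 1]]}}

```text
clock: 2.65
tcp_pos: [0.4516, -0.1676, 0.4412]
ee_rot: [-180.0, -0.0, 33.3]
contact_force: [-0.5, -0.2, 0.8]
opening: 1.001
grasp_force: 0.0
```

```bash
python3 - <<'E'
from h import *
c=cam('wrist'); pickle.dump({'w':c},open('c1.pkl','wb')); save(c,'w1.png',s=1.4)
print(robot.observe()['qpos'],robot.observe()['tcp_pos'],robot.observe()['ee_rot'])
print(proj(c,[.466,-.18,.122]),proj(c,[.446,-.193,.122]),proj(c,[.487,-.167,.122]))
E
```

```text
[-34.8039001    3.76638657  50.70452998 115.65470041  -3.30198
  62.00111008 -39.25359778] [ 0.45185783 -0.16722942  0.44118946] [-1.79996392e+02  1.50078117e-03  3.33548453e+01]
[300.84635561 199.07286519] [300.38273597 223.53938058] [301.9258012  172.79331945]
```

View pics/w1.png

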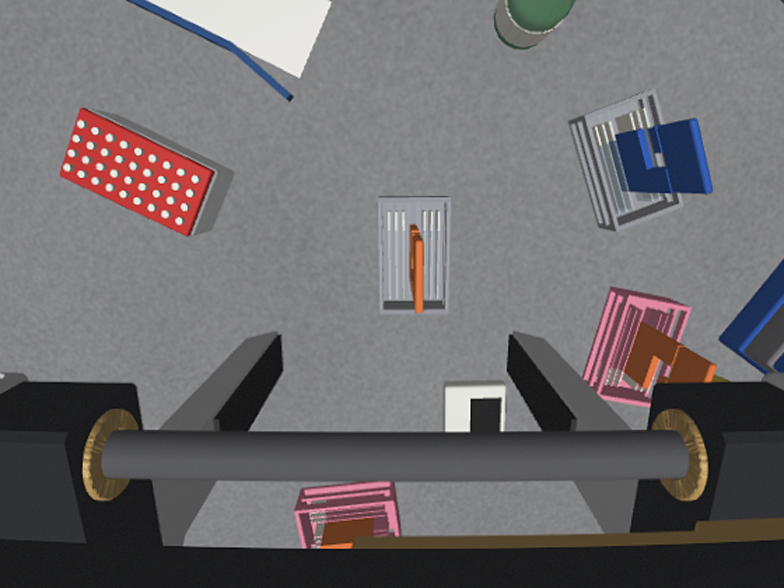

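The wrist view shows the steel basket with the orange plate upright in the picture, top edge from about (418,240) to (420,311), within about 2 px of prediction; basket sides are vertical, so the yaw is right to about 1°.

```bash
python3 - <<'E'
from h import *
c=load('c1.pkl')['w']; f=c['frame']
hsv=cv2.cvtColor(f,cv2.COLOR_RGB2HSV); m=cv2.inRange(hsv,(5,150,90),(18,255,255)); m[:,:270]=0;m[:,330:]=0;m[:150]=0;m[232:]=0
bright=m&cv2.inRange(f[:,:,0],200,255)
for mm,n in((m,'all'),(bright,'bright')):
    ys,xs=np.nonzero(mm); print(n,ys.min(),ys.max(),[(y,xs[ys==y].min(),xs[ys==y].max()) for y in range(ys.min(),ys.max()+1,6)])
    r=cv2.minAreaRect(np.c_[xs,ys].astype(np.float32)); print(r)
a,b=onz(c,(299.3,171),.122),onz(c,(300,222.5),.122); print(a,b,(a+b)/2,np.hypot(*(a-b)[:2]))
# steel basket edges
g=cv2.GaussianBlur(f.mean(2),(0,0),1)
for y in(150,170,190,210,217): print(y,g[y,262:328].round().astype(int).tolist())
E
```

```text
all 161 222 [(161, np.int64(294), np.int64(296)), (167, np.int64(294), np.int64(299)), (173, np.int64(294), np.int64(301)), (179, np.int64(293), np.int64(301)), (185, np.int64(293), np.int64(301)), (191, np.int64(293), np.int64(301)), (197, np.int64(293), np.int64(301)), (203, np.int64(294), np.int64(301)), (209, np.int64(295), np.int64(301)), (215, np.int64(296), np.int64(302)), (221, np.int64(297), np.int64(301))]
((297.1513366699219, 191.50811767578125), (61.14625930786133, 8.602325439453125), 88.66777801513672)Traceback (most recent call last):
  File "<stdin>", line 6, in <module>
    return umr_minimum(a, axis, None, out, keepdims, initial, where)
ValueError: zero-size array to reduction operation minimum which has no identity
```

```bash
python3 - <<'E'
from h import *
c=load('c1.pkl')['w']
a,b=onz(c,(298.4,171.5),.122),onz(c,(299.2,222.5),.122); print(a,b,(a+b)/2,np.hypot(*(a-b)[:2]),np.degrees(np.arctan2(*(a-b)[1::-1])))
m=(a+b)/2
from plan import now,plan
n=now(); print(n)
for r in plan(n,[m[0],m[1],n[2],33.3],1): print(r)
E
```

```text
[ 0.48620686 -0.16362419  0.122     ] [ 0.44623527 -0.19147855  0.122     ] [ 0.46622106 -0.17755137  0.122     ] 0.048719539281536245 34.87086563688896
[np.float64(0.4518578323196784), np.float64(-0.16722942386225292), np.float64(0.44118945844964824), np.float64(33.354845322124156)]
[[0.6, 1.7, -0.0], [0, 0, np.float64(0.1)], 1]
```

Emit:
{"name": "play_rows", "arguments": {"moves": [[[0.6, 1.7, 2], [0, 0, -1], 1], [[0, 0, 4], [0, 0, 0], 1], [[0, 0, 4], [0, 0, 0], 1], [[0, 0, 3], [0, 0, 0], 1], [[0, 0, 1.7], [0, 0, 0], 1], [[0, 0, 1], [0, 0, 0], 0.7], [[0, 0, 0], [0, 0, 0], 0.5], [[0, 0, 0], [0, 0, 0], 0.3]], "grip_force": 8}}

```text
clock: 3.7
tcp_pos: [0.4661, -0.1791, 0.285]
ee_rot: [180.0, -0.1, 34.2]
contact_force: [0.1, 0.1, 0.3]
opening: 0.72
grasp_force: 0.0
```

Emit:
{"name": "play_rows", "arguments": {"moves": [[[0, 0, 0], [0, 0, 0], 0.2], [[0, 0, 0], [0, 0, 0], 0.1], [[0, 0, 0], [0, 0, 0], 0], [[0, 0, 0], [0, 0, 0], 0], [[0, 0, 0], [0, 0, 0], 0]]}}

```text
clock: 4.32
tcp_pos: [0.4657, -0.179, 0.2842]
ee_rot: [180.0, 0.0, 34.2]
contact_force: [-0.8, -0.2, 0.7]
opening: 0.187
grasp_force: 0.0
```

Emit:
{"name": "play_rows", "arguments": {"moves": [[[0, 0, 0], [0, 0, 0], 0], [[0, 0, 0], [0, 0, 0], 0], [[0, 0, 0], [0, 0, 0], 0], [[0, 0, 0], [0, 0, 0], 0]], "grip_force": 12}}

```text
clock: 4.82
tcp_pos: [0.4657, -0.179, 0.2842]
ee_rot: [-180.0, 0.0, 34.2]
contact_force: [-0.2, -0.1, -2.8]
opening: 0.062
grasp_force: 12.0
```

Emit:
{"name": "play_rows", "arguments": {"moves": [[[0, 0, 0], [0, 0, 0], 0], [[0, 0, 0], [0, 0, 0], 0]], "grip_force": 30}}

```text
clock: 5.08
tcp_pos: [0.4657, -0.179, 0.2842]
ee_rot: [180.0, 0.0, 34.2]
contact_force: [0.6, -0.3, -3.0]
opening: 0.062
grasp_force: 30.0
```

```bash
python3 - <<'E'
from h import *
c=cam('top'); s=cam('side'); pickle.dump({'top':c,'side':s},open('c2.pkl','wb'))
o=robot.observe(); print(o['tcp_pos'],o['ee_rot'],o['opening'],o['grasp_force'],o['contact_force'])
E
python3 plan.py 0.573 -0.053 0.304 96.3 9
```

```text
[ 0.46572398 -0.17902927  0.28420308] [1.79999498e+02 5.71095200e-03 3.42336624e+01] 0.060060419913958434 29.999414384365082 [-0.63170249 -0.46299955 -2.96392637]
[np.float64(0.46572398466796694), np.float64(-0.17902927379668268), np.float64(0.28420308390981486), np.float64(34.23366235734739)]
[[1.8, -0.5, -0.2], [0, 0, np.float64(-6.9)], 1]
[[1.8, -0.3, -0.2], [0, 0, np.float64(-6.9)], 1]
[[1.8, -0.0, -0.3], [0, 0, np.float64(-6.9)], 1]
[[1.9, 0.2, -0.2], [0, 0, np.float64(-6.9)], 1]
[[1.8, 0.3, -0.2], [0, 0, np.float64(-6.9)], 1]
[[1.7, 0.6, -0.2], [0, 0, np.float64(-6.9)], 1]
[[1.6, 0.8, -0.2], [0, 0, np.float64(-6.9)], 1]
[[1.6, 1.1, -0.3], [0, 0, np.float64(-6.9)], 1]
[[1.4, 1.1, -0.2], [0, 0, np.float64(-6.9)], 1]
```

Emit:
{"name": "play_rows", "arguments": {"moves": [[[0, 0, -1], [0, 0, 0], 0], [[0, 0, -1.5], [0, 0, 0], 0], [[0, 0, 0], [0, 0, 0], 0]]}}

```text
clock: 5.55
tcp_pos: [0.4661, -0.1792, 0.3106]
ee_rot: [179.9, -0.1, 34.2]
contact_force: [0.2, 0.4, -3.4]
opening: 0.058
grasp_force: 30.0
```

```bash
python3 plan.py 0.574 -0.063 0.309 96.3 10
```

```text
[np.float64(0.4661469131986973), np.float64(-0.17916914642189435), np.float64(0.3106349245386637), np.float64(34.2420863353322)]
[[1.5, -0.4, 0.0], [0, 0, np.float64(-6.2)], 1]
[[1.6, -0.1, 0.0], [0, 0, np.float64(-6.2)], 1]
[[1.6, -0.0, 0.0], [0, 0, np.float64(-6.2)], 1]
[[1.6, 0.1, 0.1], [0, 0, np.float64(-6.2)], 1]
[[1.5, 0.3, -0.0], [0, 0, np.float64(-6.2)], 1]
[[1.5, 0.5, -0.0], [0, 0, np.float64(-6.2)], 1]
[[1.5, 0.7, 0.0], [0, 0, np.float64(-6.2)], 1]
[[1.3, 0.8, 0.0], [0, 0, np.float64(-6.2)], 1]
[[1.3, 0.9, 0.0], [0, 0, np.float64(-6.3)], 1]
[[1.2, 1.1, 0.1], [0, 0, np.float64(-6.2)], 1]
```

Emit:
{"name": "play_rows", "arguments": {"moves": [[[1.5, -0.4, 0], [0, 0, -6.2], 0], [[1.6, -0.1, 0], [0, 0, -6.2], 0], [[1.6, 0, 0], [0, 0, -6.2], 0], [[1.6, 0.1, 0], [0, 0, -6.2], 0], [[1.5, 0.3, 0], [0, 0, -6.2], 0], [[1.5, 0.5, 0], [0, 0, -6.2], 0], [[1.5, 0.7, 0], [0, 0, -6.2], 0], [[1.3, 0.8, 0], [0, 0, -6.2], 0], [[1.3, 0.9, 0], [0, 0, -6.2], 0], [[1.2, 1.1, 0], [0, 0, -6.3], 0], [[0, 0, 0], [0, 0, 0], 0], [[0, 0, 0], [0, 0, 0], 0]]}}

```text
clock: 7.05
tcp_pos: [0.5728, -0.0632, 0.3091]
ee_rot: [-180.0, 0.0, 96.2]
contact_force: [0.4, -0.2, -2.0]
opening: 0.063
grasp_force: 30.0
```

```bash
python3 - <<'E'
from h import *
w=cam('wrist'); t=cam('top'); s=cam('side'); pickle.dump({'w':w,'top':t,'side':s},open('c3.pkl','wb'))
o=robot.observe(); print(o['tcp_pos'],o['ee_rot'],o['qpos'])
def fit(c,x0,y0,x1,y1,W,H): return cv2.resize(c['frame'][y0:y1,x0:x1,::-1],(W,H),interpolation=cv2.INTER_CUBIC)
a=np.vstack([fit(w,0,0,560,300,800,380) , np.hstack([fit(s,220,140,380,300,220,220),fit(t,200,140,360,240,352,220),fit(t,320,170,380,230,228,220)])])
cv2.imwrite('pics/c3.png',a)
E
```

```text
[ 0.57295244 -0.06309686  0.30923617] [-1.79990876e+02  7.91824565e-03  9.62219609e+01] [-22.23663063  23.25822778  27.88787148 111.20685239 -14.17976242
  48.87969411  19.34977599]
```

View pics/c3.png

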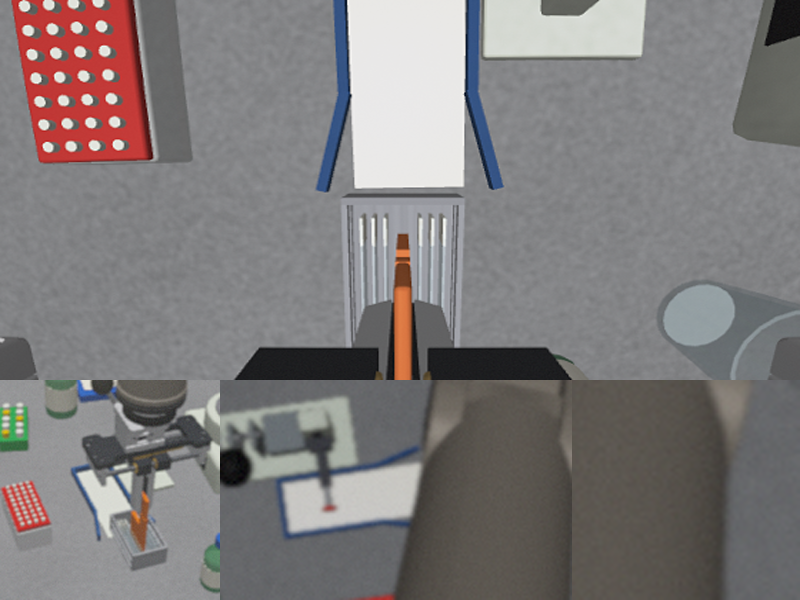

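The wrist view shows the rack just before the mouth, basket between the flare ends at (323,190) and (497,187), paper lane straight ahead; aligned by eye.

```bash
python3 - <<'E'
from h import *
d=load('c3.pkl'); c=d['w']; f=c['frame']
white=(f.min(2)>190)
tcp=np.array([.57295,-.0631]); yaw=96.22; a=np.radians(yaw); ex=np.array([np.sin(a),-np.cos(a)]); ey=np.array([np.cos(a),np.sin(a)])
def rel(p): q=p[:2]-tcp; return np.round([q@ex*1000,q@ey*1000],1)   # stand-like x,y rel TCP
L=[];Rr=[]
for r in range(5,146,20):
    xs=np.nonzero(white[r,230:335])[0]+230
    l,rr=onz(c,(xs.min()-.5,r),0),onz(c,(xs.max()+.5,r),0); L.append(l);Rr.append(rr)
    print(r,xs.min(),xs.max(),rel(l),rel(rr),rel((l+rr)/2))
M=(np.array(L)+np.array(Rr))/2; v=M[0]-M[-1]; print('lane yaw',np.degrees(np.arctan2(v[1],v[0])))
hsv=cv2.cvtColor(f,cv2.COLOR_RGB2HSV); b=cv2.inRange(hsv,(100,100,40),(125,255,255))>0
for r in range(5,65,12):
    xl=np.nonzero(b[r,220:280])[0]+220; xr=np.nonzero(b[r,300:360])[0]+300
    print(r,'fences inner top',rel(onz(c,(xl.max()+.5,r),.0)),rel(onz(c,(xl.min()-.5,r),.014)),rel(onz(c,(xr.min()-.5,r),.0)),rel(onz(c,(xr.max()+.5,r),.014)))
xs=np.nonzero(white[140])[0]
# basket top front edge at z = .036+lift
o=proj(c,[*(tcp+50e-3*ey),.036+.023]);print('basket front predicted px',o, 'plate', proj(c,[*(tcp+25e-3*ey),.125]))
for r in range(154,165,2): print(r,f[r,232:252].mean(1).round().tolist(), f[r,312:332].mean(1).round().tolist())
E
```

```text
5 243 325 [-32.1 166.9] [ 34.7 166.8] [  1.3 166.8]
25 244 325 [-31.6 151.9] [ 35.  151.8] [  1.7 151.8]
45 245 324 [-31.1 136.6] [ 34.6 136.5] [  1.7 136.5]
65 246 324 [-30.7 121. ] [ 34.9 120.9] [  2.1 121. ]
85 246 324 [-31.  105.2] [ 35.3 105.1] [  2.1 105.1]
105 247 324 [-30.6  89. ] [35.7 88.9] [ 2.6 88.9]
125 247 324 [-31.   72.4] [36.2 72.3] [ 2.6 72.3]
145 248 324 [-30.5  55.4] [36.6 55.3] [ 3.1 55.4]
lane yaw 97.11272927714279
5 fences inner top [-32.1 166.9] [-37.4 162.2] [ 35.5 166.8] [ 40.7 162.1]
17 fences inner top [-32.3 157.9] [-37.7 153.6] [ 35.7 157.8] [ 40.1 153.5]
29 fences inner top [-32.5 148.8] [-37.1 145. ] [ 35.1 148.7] [ 40.4 144.9]
41 fences inner top [-32.7 139.7] [-37.4 136.3] [ 35.3 139.6] [ 40.6 136.2]
53 fences inner top [-32.1 130.4] [-36.9 127.5] [ 35.5 130.3] [ 40.9 127.4]
basket front predicted px [282.62352174 156.5689511 ] plate [282.88460477 215.03850712]
154 [130.0, 128.0, 126.0, 127.0, 130.0, 134.0, 134.0, 133.0, 131.0, 111.0, 83.0, 76.0, 77.0, 77.0, 77.0, 78.0, 76.0, 77.0, 77.0, 76.0] [79.0, 78.0, 78.0, 79.0, 79.0, 78.0, 79.0, 78.0, 78.0, 77
[... 799 characters left out ...]
155.0, 153.0, 153.0, 155.0, 156.0, 155.0, 154.0, 154.0, 154.0, 154.0, 155.0, 155.0, 138.0, 128.0, 127.0, 130.0, 133.0, 133.0, 135.0]
162 [136.0, 136.0, 135.0, 136.0, 136.0, 134.0, 145.0, 161.0, 166.0, 165.0, 150.0, 88.0, 124.0, 121.0, 107.0, 147.0, 160.0, 159.0, 159.0, 160.0] [163.0, 163.0, 163.0, 163.0, 167.0, 105.0, 135.0, 121.0, 91.0, 158.0, 167.0, 165.0, 167.0, 141.0, 128.0, 128.0, 130.0, 133.0, 136.0, 135.0]
164 [134.0, 136.0, 136.0, 137.0, 135.0, 134.0, 146.0, 160.0, 164.0, 166.0, 154.0, 92.0, 127.0, 124.0, 109.0, 148.0, 161.0, 159.0, 159.0, 159.0] [162.0, 163.0, 162.0, 164.0, 167.0, 105.0, 161.0, 129.0, 93.0, 159.0, 166.0, 165.0, 166.0, 141.0, 131.0, 131.0, 132.0, 131.0, 130.0, 130.0]
```

Emit:
{"name": "play_rows", "arguments": {"moves": [[[0, 0.35, 1], [0, 0, -0.5], 0], [[0, 0, 0.8], [0, 0, 0], 0], [[0, 0, 0.4], [0, 0, 0], 0], [[0, 0, 0.2], [0, 0, 0], 0], [[0, 0, 0], [0, 0, 0], 0], [[0, 0, 0], [0, 0, 0], 0]]}}

```text
clock: 7.95
tcp_pos: [0.5769, -0.0622, 0.2854]
ee_rot: [180.0, 0.0, 96.8]
contact_force: [0.1, 0.1, -2.6]
opening: 0.059
grasp_force: 30.0
```

Emit:
{"name": "play_rows", "arguments": {"moves": [[[0, 0, 0.1], [0, 0, 0], 0], [[0, 0, 0], [0, 0, 0], 0], [[0, 0, 0.05], [0, 0, 0], 0], [[0, 0, 0], [0, 0, 0], 0]]}}

```text
clock: 8.45
tcp_pos: [0.5769, -0.0622, 0.284]
ee_rot: [180.0, -0.0, 96.8]
contact_force: [-2.2, 0.9, 5.2]
opening: 0.063
grasp_force: 30.0
```

Emit:
{"name": "play_rows", "arguments": {"moves": [[[0, 0, -0.03], [0, 0, 0], 0], [[1, 0, 0], [0, 0, 0], 0], [[1, 0, 0], [0, 0, 0], 0], [[1, 0, 0], [0, 0, 0], 0], [[1, 0, 0], [0, 0, 0], 0], [[1, 0, 0], [0, 0, 0], 0], [[0, 0, 0], [0, 0, 0], 0], [[0, 0, 0], [0, 0, 0], 0]]}}

```text
clock: 9.45
tcp_pos: [0.5708, -0.0124, 0.284]
ee_rot: [-180.0, -0.0, 96.8]
contact_force: [-0.6, 2.6, 5.0]
opening: 0.061
grasp_force: 30.0
```

```bash
cat > lane.py <<'E'
from h import *
import sys
o=robot.observe(); c=cam('wrist'); pickle.dump({'w':c},open(sys.argv[1]+'.pkl','wb')); f=c['frame']
print(o['tcp_pos'],o['ee_rot'],o['contact_force'])
tcp=o['tcp_pos'][:2]; a=np.radians(o['ee_rot'][2]); ex=np.array([np.sin(a),-np.cos(a)]); ey=np.array([np.cos(a),np.sin(a)])
def rel(p): q=p[:2]-tcp; return np.round([q@ex*1000,q@ey*1000],1)
hsv=cv2.cvtColor(f,cv2.COLOR_RGB2HSV); b=cv2.inRange(hsv,(100,100,40),(125,255,255))>0
for r in range(5,150,12):
    xl=np.nonzero(b[r,200:281])[0]+200; xr=np.nonzero(b[r,285:380])[0]+285
    if len(xl) and len(xr):
        A,B=rel(onz(c,(xl.max()+.5,r),0)),rel(onz(c,(xr.min()-.5,r),0)); print(r,A,B,'mid',(A+B)/2)
red=cv2.inRange(hsv,(0,130,80),(5,255,255))|cv2.inRange(hsv,(174,130,80),(180,255,255)); red[:,:240]=0; red[:,330:]=0
ys,xs=np.nonzero(red)
if len(xs)>10: print('red',len(xs),xs.mean(),ys.mean(),rel(onz(c,(xs.mean(),ys.mean()),.066)))
E
python3 lane.py l1; python3 - <<'E'
from h import *
c=load('l1.pkl')['w']; save(c,'l1.png',(140,0,420,300),2)
E
```

```text
[ 0.57083806 -0.01242574  0.28399439] [-1.79994797e+02 -8.97729906e-03  9.68479256e+01] [-0.59708116  2.55076225  5.00199073]
5 [-35.2 158.5] [ 33.2 158.5] mid [ -1.  158.5]
53 [-35.3 125.2] [ 32.5 125.2] mid [ -1.4 125.2]
65 [-34.8 116.7] [ 32.7 116.6] mid [ -1.05 116.65]
77 [-35. 108.] [ 33. 108.] mid [ -1. 108.]
89 [-35.3  99.2] [33.2 99.2] mid [-1.05 99.2 ]
101 [-34.8  90.3] [32.7 90.3] mid [-1.05 90.3 ]
113 [-35.   81.3] [32.9 81.3] mid [-1.05 81.3 ]
125 [-34.5  72.2] [33.1 72.2] mid [-0.7 72.2]
137 [-34.   62.9] [33.4 62.9] mid [-0.3 62.9]
149 [-35.9  53.5] [35.3 53.5] mid [-0.3 53.5]
red 289 252.70934256055364 30.640138408304498 [-16.7 122.8]
```

View pics/l1.png

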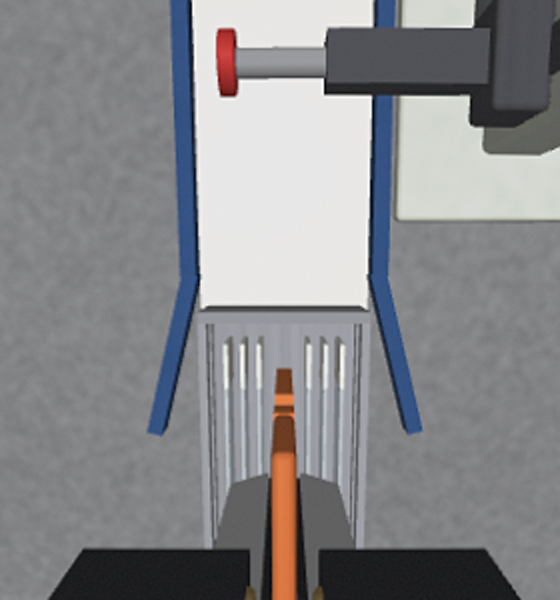

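The view shows the rack centred at the lane throat (basket front y≈310), red head at (228,62), pin ahead at row 62; plate at column 284.

Emit:
{"name": "play_rows", "arguments": {"moves": [[[0.5, -0.04, 0], [0, 0, 0], 0], [[0.7, 0, 0], [0, 0, 0], 0], [[0.7, 0, 0], [0, 0, 0], 0], [[0.7, 0, 0], [0, 0, 0], 0], [[0.7, 0, 0], [0, 0, 0], 0], [[0.7, 0, 0], [0, 0, 0], 0]]}}

```text
clock: 10.25
tcp_pos: [0.5656, 0.0277, 0.284]
ee_rot: [-180.0, 0.0, 96.8]
contact_force: [0.3, -1.3, 0.8]
opening: 0.062
grasp_force: 30.0
```

Emit:
{"name": "play_rows", "arguments": {"moves": [[[1, 0, 0], [0, 0, 0], 0], [[1, 0, 0], [0, 0, 0], 0], [[1, 0, 0], [0, 0, 0], 0], [[1, 0, 0], [0, 0, 0], 0], [[0, 0, 0], [0, 0, 0], 0], [[0, 0, 0], [0, 0, 0], 0]]}}

```text
clock: 11.0
tcp_pos: [0.5609, 0.067, 0.284]
ee_rot: [-180.0, -0.0, 96.9]
contact_force: [-1.8, 0.1, -0.2]
opening: 0.064
grasp_force: 30.0
```

```bash
python3 lane.py l2
```

```text
[0.56092539 0.0670257  0.28401516] [-1.79997830e+02 -1.46830201e-02  9.68510172e+01] [-1.75183041  0.14084856 -0.18792401]
77 [ -1.4 107.9] [  1.6 107.9] mid [1.000e-01 1.079e+02]
89 [-34.5  99.2] [32.4 99.2] mid [-1.05 99.2 ]
101 [-34.8  90.4] [32.7 90.3] mid [-1.05 90.35]
113 [-34.2  81.4] [32.9 81.3] mid [-0.65 81.35]
125 [-34.5  72.2] [33.2 72.2] mid [-0.65 72.2 ]
137 [-34.8  63. ] [33.4 62.9] mid [-0.7  62.95]
149 [-34.2  53.6] [33.7 53.5] mid [-0.25 53.55]
red 228 255.8859649122807 172.46929824561403 [-16.2  43.1]
```

Emit:
{"name": "play_rows", "arguments": {"moves": [[[0.6, 0, 0.02], [0, 0, 0], 0], [[0.8, 0, 0], [0, 0, 0], 0], [[0.8, 0, 0], [0, 0, 0], 0], [[0.8, 0, 0], [0, 0, 0], 0], [[0.6, 0, 0], [0, 0, 0], 0], [[0.2, 0, 0], [0, 0, 0], 0], [[0, 0, 0], [0, 0, 0], 0], [[0, 0, 0], [0, 0, 0], 0]]}}

```text
clock: 12.05
tcp_pos: [0.5565, 0.1049, 0.2839]
ee_rot: [180.0, -0.0, 96.8]
contact_force: [-0.2, -1.4, 4.6]
opening: 0.062
grasp_force: 30.0
```

```bash
python3 lane.py l3; python3 - <<'E'
from h import *
c=load('l3.pkl')['w']; s=cam('side'); a=np.hstack([cv2.resize(c['frame'][100:300,180:380,::-1],(400,400),interpolation=2),cv2.resize(s['frame'][110:250,240:380,::-1],(400,400),interpolation=2)]); cv2.imwrite('pics/l3.png',a)
E
```

```text
[0.55649485 0.10487823 0.2839228 ] [ 1.79978126e+02 -9.01086706e-03  9.68371558e+01] [-0.22631206 -1.43283813  4.57046977]
137 [-34.6  62.9] [32.7 62.9] mid [-0.95 62.9 ]
149 [-34.9  53.5] [33.  53.5] mid [-0.95 53.5 ]
red 172 256.4244186046512 230.6453488372093 [-16.5   6. ]
```

View pics/l3.png

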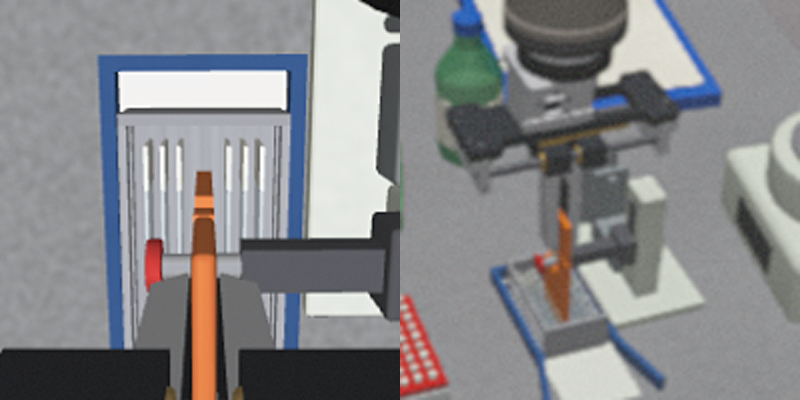

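The plate is centred in the lane with the pin through the slot (pin at row 265 in the left crop), about 5 mm still to go.

Emit:
{"name": "play_rows", "arguments": {"moves": [[[0.2, 0, 0], [0, 0, 0], 0], [[0.2, 0, 0], [0, 0, 0], 0], [[0.1, 0, 0], [0, 0, 0], 0], [[0, 0, 0], [0, 0, 0], 0]]}}

```text
clock: 12.65
tcp_pos: [0.556, 0.1096, 0.284]
ee_rot: [180.0, 0.0, 96.8]
contact_force: [1.1, -3.5, 5.5]
opening: 0.06
grasp_force: 30.0
```

Emit:
{"name": "play_rows", "arguments": {"moves": [[[0.1, 0, 0], [0, 0, 0], 0], [[0, 0, 0], [0, 0, 0], 0]]}}

```text
clock: 12.9
tcp_pos: [0.5558, 0.1106, 0.284]
ee_rot: [180.0, 0.0, 96.8]
contact_force: [-0.3, -2.2, 6.0]
opening: 0.064
grasp_force: 30.0
```

Emit:
{"name": "play_rows", "arguments": {"moves": [[[0.05, 0, 0], [0, 0, 0], 0], [[0, 0, 0], [0, 0, 0], 0]]}}

```text
clock: 13.15
tcp_pos: [0.5558, 0.111, 0.284]
ee_rot: [180.0, 0.0, 96.8]
contact_force: [0.5, -2.9, 5.8]
opening: 0.062
grasp_force: 30.0
```

Emit:
{"name": "play_rows", "arguments": {"moves": [[[0.05, 0, 0], [0, 0, 0], 0], [[0, 0, 0], [0, 0, 0], 0]]}}

```text
clock: 13.4
tcp_pos: [0.5558, 0.1113, 0.284]
ee_rot: [180.0, 0.0, 96.8]
contact_force: [0.0, -5.0, 6.5]
opening: 0.061
grasp_force: 30.0
```

Emit:
{"name": "play_rows", "arguments": {"moves": [[[0.05, 0, 0], [0, 0, 0], 0], [[0, 0, 0], [0, 0, 0], 0]]}}

```text
clock: 13.65
tcp_pos: [0.5557, 0.1114, 0.284]
ee_rot: [180.0, 0.0, 96.8]
contact_force: [0.7, -6.9, 7.2]
opening: 0.064
grasp_force: 30.0
```

Emit:
{"name": "play_rows", "arguments": {"moves": [[[-0.12, 0, 0], [0, 0, 0], 0], [[-0.1, 0, 0], [0, 0, 0], 0], [[0, 0, 0], [0, 0, 0], 0], [[0, 0, 0], [0, 0, 0], 0]]}}

```text
clock: 14.15
tcp_pos: [0.5558, 0.1103, 0.2838]
ee_rot: [180.0, -0.0, 96.9]
contact_force: [0.9, 3.0, 3.6]
opening: 0.06
grasp_force: 30.0
```

Emit:
{"name": "play_rows", "arguments": {"moves": [[[-0.08, 0, 0], [0, 0, 0], 0], [[0, 0, -0.02], [0, 0, 0], 0], [[0, 0, 0], [0, 0, 0], 0]]}}

```text
clock: 14.52
tcp_pos: [0.5558, 0.1089, 0.2839]
ee_rot: [-180.0, 0.0, 96.8]
contact_force: [0.7, 2.0, 2.1]
opening: 0.061
grasp_force: 30.0
```

Emit:
{"name": "play_rows", "arguments": {"moves": [[[0, 0, 0], [0, 0, 0], 0.08], [[0, 0, 0], [0, 0, 0], 0.12], [[0, 0, 0], [0, 0, 0], 0.16], [[0, 0, 0], [0, 0, 0], 0.2], [[0, 0, 0], [0, 0, 0], 0.25], [[0, 0, 0], [0, 0, 0], 0.3], [[0, 0, 0], [0, 0, 0], 0.3]]}}

```text
clock: 15.4
tcp_pos: [0.5559, 0.1091, 0.284]
ee_rot: [-180.0, 0.0, 96.8]
contact_force: [0.3, -0.4, 0.1]
opening: 0.302
grasp_force: 0.0
```

Emit:
{"name": "play_rows", "arguments": {"moves": [[[0, 0, -0.5], [0, 0, 0], 0.35], [[0, 0, -1.5], [0, 0, 0], 0.35], [[0, 0, -3], [0, 0, 0], 0.35], [[0, 0, -4], [0, 0, 0], 0.35], [[0, 0, -4], [0, 0, 0], 0.35], [[-1, 0, -1], [0, 0, 0], 0.3], [[0, 0, 0], [0, 0, 0], 0.3]]}}

```text
clock: 16.27
tcp_pos: [0.5571, 0.0982, 0.4249]
ee_rot: [179.9, -0.0, 96.8]
contact_force: [-0.6, 0.7, -0.1]
opening: 0.301
grasp_force: 0.0
```

```bash
python3 lane.py l4;  python3 - <<'E'
from h import *
c=load('l4.pkl')['w']; s=cam('side'); a=np.hstack([cv2.resize(c['frame'][100:400,180:480,::-1],(400,400),interpolation=2),cv2.resize(s['frame'][110:250,240:380,::-1],(400,400),interpolation=2)]); cv2.imwrite('pics/l4.png',a)
E
```

```text
[0.55709601 0.09817936 0.42487837] [ 1.79917299e+02 -2.54935032e-02  9.67675078e+01] [-0.64491972  0.68150762 -0.11465129]
125 [-1.4 74.2] [ 3.4 74.2] mid [ 1.  74.2]
137 [-35.4  60.1] [33.8 60.1] mid [-0.8 60.1]
149 [-34.5  45.7] [32.8 45.7] mid [-0.85 45.7 ]
red 64 266.5 185.5 [-16.   11.6]
```

View pics/l4.png

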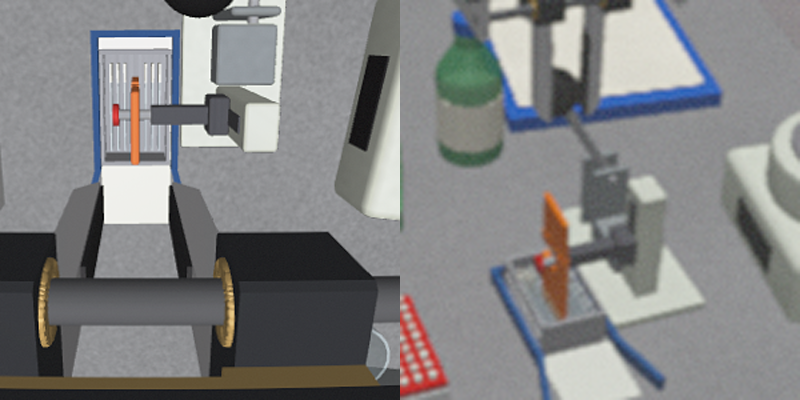

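The rack stands freely in the lane with the pin at the slot's closed end (left crop: pin and head at (117,113) crossing the plate's middle). Now the lever.

Emit:
{"name": "play_rows", "arguments": {"moves": [[[0, -1.8, 0], [0, 0, 0], 0], [[0, -1.8, 0], [0, 0, 0], 0], [[3.4, 0, 0], [0, 0, 0], 0], [[3.4, 0, 0], [0, 0, 0], 0], [[3.4, 0, 0], [0, 0, 0], 0], [[0, 0, 2.5], [0, 0, 0], 0], [[0, 0, 2.5], [0, 0, 0], 0], [[0, 0, 1.6], [0, 0, 0], 0], [[0, 0, 0], [0, 0, 0], 0], [[0, 0, 0], [0, 0, 0], 0]]}}

```text
clock: 17.62
tcp_pos: [0.5094, 0.1961, 0.3586]
ee_rot: [180.0, -0.0, 96.8]
contact_force: [-0.2, 0.4, -0.3]
opening: 0.004
grasp_force: 0.0
```

```bash
python3 - <<'E'
from h import *
o=robot.observe(); print(o['tcp_pos'],o['ee_rot'],o['opening'],o['contact_force'])
w=cam('wrist');s=cam('side')
a=np.hstack([cv2.resize(w['frame'][:,:,::-1],(400,300),interpolation=2),cv2.resize(s['frame'][80:230,220:420,::-1],(400,300),interpolation=2)]); cv2.imwrite('pics/b1.png',a)
tcp=o['tcp_pos'][:2]; a=np.radians(o['ee_rot'][2]); ex=np.array([np.sin(a),-np.cos(a)]); ey=np.array([np.cos(a),np.sin(a)])
q=np.array([.5772,.2049])-tcp; print('ball rel',q@ex,q@ey)
E
```

```text
[0.50939842 0.19608507 0.35864977] [ 1.79964941e+02 -1.16318840e-02  9.68228866e+01] 0.004080493426714501 [-0.15075131  0.35159283 -0.32921764]
ball rel 0.06836864047173348 0.0006976347022978648
```

View pics/b1.png

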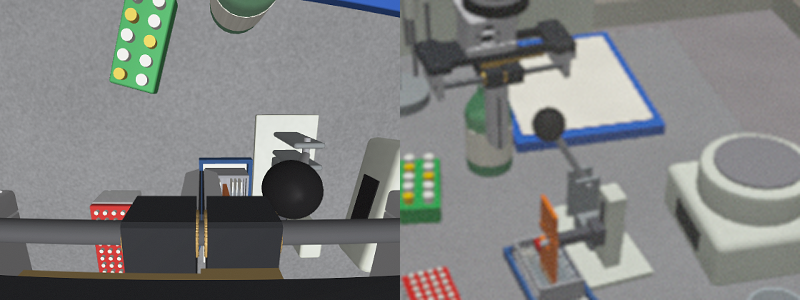

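The closed fingers stand level with the ball (right crop: fingers at (497,120), ball at (549,124)), gap about 34 mm.

Emit:
{"name": "play_rows", "arguments": {"moves": [[[0, 1, 0], [0, 0, 0], 0], [[0, 1, 0], [0, 0, 0], 0], [[0, 0.5, 0], [0, 0, 0], 0], [[0, 0.2, 0], [0, 0, 0], 0], [[0, 0.2, 0], [0, 0, 0], 0], [[0, 0.2, 0], [0, 0, 0], 0], [[0, 0.2, 0], [0, 0, 0], 0], [[0, 0.2, 0], [0, 0, 0], 0], [[0, 0.2, 0], [0, 0, 0], 0], [[0, 0.2, 0], [0, 0, 0], 0], [[0, 0.2, 0], [0, 0, 0], 0], [[0, 0.2, 0], [0, 0, 0], 0]]}}

```text
clock: 19.23
tcp_pos: [0.552, 0.2012, 0.358]
ee_rot: [-180.0, 0.0, 96.8]
contact_force: [-2.4, -0.3, 1.0]
opening: 0.003
grasp_force: 1.6
```

Emit:
{"name": "play_rows", "arguments": {"moves": [[[0, 0.3, 0], [0, 0, 0], 0], [[0, 0.3, 0], [0, 0, 0], 0], [[0, 0.3, 0], [0, 0, 0], 0], [[0, 0.3, 0], [0, 0, 0], 0], [[0, 0.3, 0], [0, 0, 0], 0], [[0, 0.3, 0], [0, 0, 0], 0], [[0, 0.3, 0], [0, 0, 0], 0], [[0, 0.3, 0], [0, 0, 0], 0], [[0, 0.3, 0], [0, 0, 0], 0], [[0, 0.3, 0], [0, 0, 0], 0]]}}

```text
clock: 20.48
tcp_pos: [0.5819, 0.2048, 0.358]
ee_rot: [180.0, 0.0, 96.8]
contact_force: [-1.0, 0.0, 1.7]
opening: 0.01
grasp_force: 0.7
```

```bash
python3 - <<'E'
from h import *
o=robot.observe(); print(o['tcp_pos'],o['contact_force'])
s=cam('side'); t=cam('top')
a=np.hstack([cv2.resize(s['frame'][100:250,220:420,::-1],(500,375),interpolation=2),cv2.resize(t['frame'][140:260,180:300,::-1],(300,375),interpolation=2)]); cv2.imwrite('pics/b2.png',a)
E
```

```text
[0.58190268 0.20482821 0.35797514] [-0.98848849  0.0195636   1.71747112]
```

View pics/b2.png

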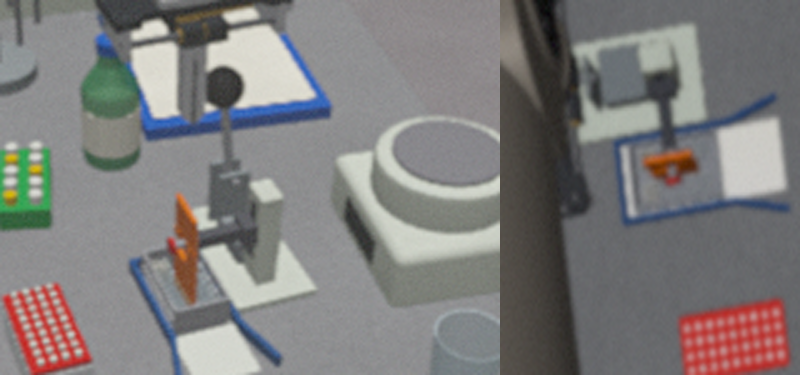

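The side view shows the lever nearly upright (ball at (224,87)), rack still level on the pin.

Emit:
{"name": "play_rows", "arguments": {"moves": [[[0, 0.3, 0], [0, 0, 0], 0], [[0, 0.3, 0], [0, 0, 0], 0], [[0, 0.3, 0], [0, 0, 0], 0], [[0, 0.3, 0], [0, 0, 0], 0], [[0, 0.3, 0], [0, 0, 0], 0], [[0, 0.3, 0], [0, 0, 0], 0], [[0, 0.3, 0], [0, 0, 0], 0], [[0, 0.3, 0], [0, 0, 0], 0], [[0, 0.3, 0], [0, 0, 0], 0], [[0, 0.3, 0], [0, 0, 0], 0], [[0, 0.3, 0], [0, 0, 0], 0], [[0, 0.3, 0], [0, 0, 0], 0]]}}

```text
clock: 22.08
tcp_pos: [0.6176, 0.2091, 0.358]
ee_rot: [180.0, 0.0, 96.8]
contact_force: [0.1, 0.4, 0.0]
opening: 0.003
grasp_force: 0.3
```

Emit:
{"name": "play_rows", "arguments": {"moves": [[[0, 0.3, 0], [0, 0, 0], 0], [[0, 0.3, 0], [0, 0, 0], 0], [[0, 0.3, 0], [0, 0, 0], 0], [[0, 0.3, 0], [0, 0, 0], 0], [[0, 0.3, 0], [0, 0, 0], 0], [[0, 0.3, 0], [0, 0, 0], 0], [[0, 0.3, 0], [0, 0, 0], 0], [[0, 0.2, 0], [0, 0, 0], 0], [[0, 0.2, 0], [0, 0, 0], 0]]}}

```text
clock: 23.2
tcp_pos: [0.6424, 0.2121, 0.358]
ee_rot: [-180.0, 0.0, 96.8]
contact_force: [0.9, -0.0, 0.4]
opening: 0.003
grasp_force: 0.0
```

Emit:
{"name": "play_rows", "arguments": {"moves": [[[0, 0.2, 0], [0, 0, 0], 0], [[0, 0.2, 0], [0, 0, 0], 0], [[0, 0.1, 0], [0, 0, 0], 0], [[0, 0, 0], [0, 0, 0], 0]]}}

```text
clock: 23.7
tcp_pos: [0.6472, 0.2126, 0.3579]
ee_rot: [-180.0, 0.0, 96.8]
contact_force: [0.4, -0.1, 0.9]
opening: 0.008
grasp_force: 0.2
```

Emit:
{"name": "play_rows", "arguments": {"moves": [[[0, 0.1, 0], [0, 0, 0], 0], [[0, 0.1, 0], [0, 0, 0], 0], [[0, 0, 0], [0, 0, 0], 0]]}}

```text
clock: 24.08
tcp_pos: [0.6481, 0.2129, 0.3575]
ee_rot: [-179.8, 0.0, 96.8]
contact_force: [-11.1, -1.6, 3.6]
opening: 0.004
grasp_force: 5.7
```

Emit:
{"name": "play_rows", "arguments": {"moves": [[[0, 0.1, 0], [0, 0, 0], 0], [[0, 0, 0], [0, 0, 0], 0]]}}

```text
clock: 24.32
tcp_pos: [0.6486, 0.213, 0.3573]
ee_rot: [-179.7, 0.0, 96.9]
contact_force: [-16.9, -2.2, 6.0]
opening: 0.01
grasp_force: 8.5
```

```bash
python3 - <<'E'
from h import *
o=robot.observe(); print(o['tcp_pos'],o['contact_force'])
s=cam('side'); t=cam('top')
hsv=cv2.cvtColor(s['frame'],cv2.COLOR_RGB2HSV)
for z in(0.,):
    pass
y=np.radians(6.83); pin=np.array([.5549,.109]); Rm=np.array([[np.cos(y),-np.sin(y)],[np.sin(y),np.cos(y)]])
print('ball at stop predicted px side',proj(s,[*(pin+Rm@[.138,.091]),.176]))
print('pin head up/down px',proj(s,[*(pin+Rm@[-.016,0]),.098]),proj(s,[*(pin+Rm@[-.016,0]),.064]))
m=cv2.inRange(s['frame'],(0,0,0),(45,45,45)); n,l,st,ce=cv2.connectedComponentsWithStats(m)
print([(st[i].tolist(),ce[i].round(1).tolist()) for i in range(1,n) if st[i][4]>60])
cv2.imwrite('pics/b3.png',cv2.resize(s['frame'][90:250,220:420,::-1],(750,600),interpolation=2))
E
```

```text
[0.64858078 0.2129941  0.35727554] [-16.87165857  -2.22481469   5.98693764]
ball at stop predicted px side [332.46520177 134.20064866]
pin head up/down px [288.17229695 191.55031962] [287.97579868 202.16326205]
[([329, 0, 33, 19, 412], [343.9, 7.0]), ([0, 23, 91, 30, 491], [45.1, 40.2]), ([311, 70, 30, 9, 93], [325.4, 75.5]), ([1, 174, 69, 64, 3187], [34.9, 206.2]), ([13, 269, 82, 38, 189], [57.4, 295.8])]
```

View pics/b3.png

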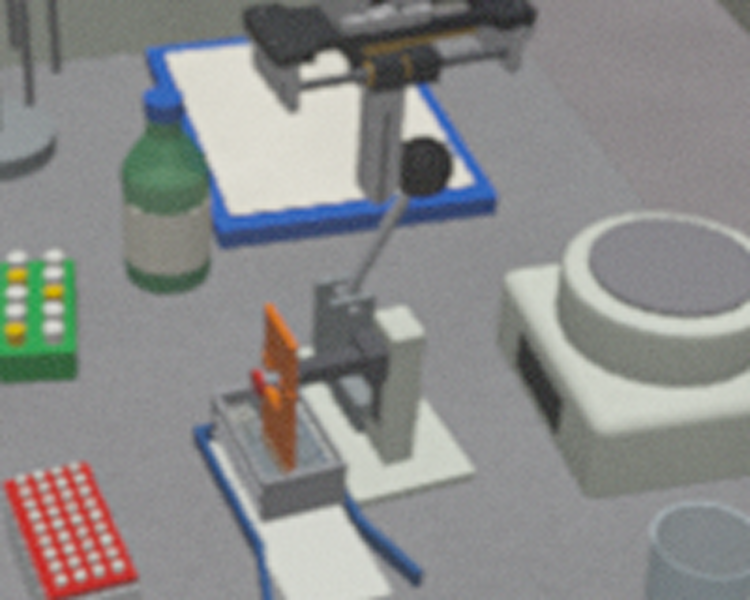

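The lever is at its stop (ball at (424,166), i.e. frame (333,134), as predicted) and the rack hangs level, clear of the lane. Retreat.

Emit:
{"name": "play_rows", "arguments": {"moves": [[[0, -0.2, 0], [0, 0, 0], 0], [[0, -0.3, 0], [0, 0, 0], 0], [[0, -0.5, 0], [0, 0, 0], 0], [[0, -1.5, 0], [0, 0, 0], 0], [[0, 0, -2], [0, 0, 0], 0], [[0, 0, -4], [0, 0, 0], 0], [[0, 0, -4], [0, 0, 0], 0], [[0, -4, 0], [0, 0, 0], 0], [[3, -4, 0], [0, 0, 0], 0], [[0, 0, 0], [0, 0, 0], 0], [[0, 0, 0], [0, 0, 0], 0]]}}

```text
clock: 25.8
tcp_pos: [0.5426, 0.2301, 0.4594]
ee_rot: [179.9, -0.0, 96.8]
contact_force: [0.2, -0.3, 0.8]
opening: 0.01
grasp_force: 0.0
```

```bash
python3 - <<'E'
from h import *
o=robot.observe(); print(o['clock'],o['tcp_pos'],o['contact_force'])
s=cam('side'); hsv=cv2.cvtColor(s['frame'],cv2.COLOR_RGB2HSV)
m=cv2.inRange(s['frame'][100:180,290:400],(0,0,0),(50,50,50)); n,l,st,ce=cv2.connectedComponentsWithStats(m)
print('ball',[(ce[i]+[290,100]).round(1).tolist() for i in range(1,n) if st[i][4]>40])
m=cv2.inRange(hsv,(0,130,80),(3,255,255))[180:215,280:300]; ys,xs=np.nonzero(m); print('head',xs.mean()+280,ys.mean()+180,len(xs))
# bystanders: orange plate ends, and basket underside edge vs bench
cv2.imwrite('pics/end.png',cv2.resize(s['frame'][120:240,250:410,::-1],(800,600),interpolation=2))
E
```

```text
25.8 [0.54263897 0.2301085  0.4593893 ] [ 0.18491444 -0.25041445  0.82825577]
ball []
head 288.57142857142856 191.0 7
```

View pics/end.png

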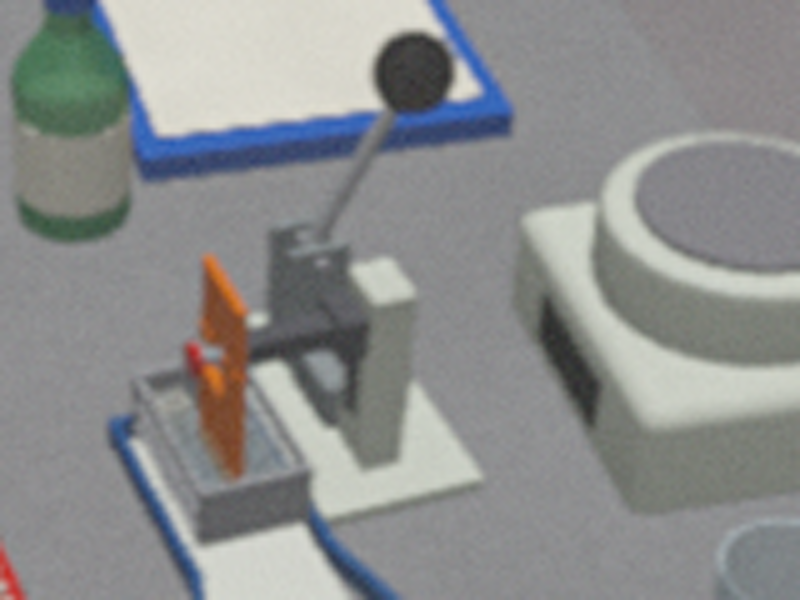

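The ball stays at its stop at (414,72). The pin head is raised to frame row 191, as predicted for pin up. The rack hangs level and clear of the lane, and the arm is away.

```bash
python3 -c "
from workcell import robot
print(robot.sign_off())"
```

```text
the job is handed in; nothing more can be done
None
```

The orange rack hangs level from the raised pin, clear of the bench, with the lever at its far stop. The arm is clear of everything, and I handed the job in at about 26 s.

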